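# Light up the gold coin

## Task

Each coin slab on the display turntable stands on its own sprung seat that switches on a spotlight when pressed: with the fingertips, gently press the slab with the gold coin down until its seat has sunk at least halfway, keep it down for about two seconds, then let it rise and draw the hand up well clear of it. Leave the silver and the dark copper slabs, the loupe, the cream dish and the brass weight alone, do not touch or turn the turntable itself, and pick nothing up.

Things in the scene. Friction and masses are not known exactly. Their poses are not given: they have to be found in the camera images.
- slab_gold: Loose clear acrylic disc, 60 mm across, 14 mm thick, 50 g, bright yellow gold coin (42 mm) inside. Origin: centre of underside, z up. It lies in a dark round seat 70 mm across with a 3 mm rim, 2.5 mm play. Press this one. The seat sinks straight down 10 mm on a spring: starts at about 1.5 N, halfway at 3.5 N, hard stop at 5.5 N; let go, it rises again.
- slab_silver: Loose clear acrylic disc, 60 mm across, 14 mm thick, 50 g, pale silver coin (42 mm) inside. Origin: centre of underside, z up. It lies in a dark round seat 70 mm across with a 3 mm rim, 2.5 mm play. Same sprung seat; leave alone.
- slab_copper: Loose clear acrylic disc, 60 mm across, 14 mm thick, 50 g, dark brown copper coin (42 mm) inside. Origin: centre of underside, z up. It lies in a dark round seat 70 mm across with a 3 mm rim, 2.5 mm play. Same sprung seat; leave alone.
- turntable: Fixed black foot of the display turntable, 170 mm across, 20 mm high; origin at the centre of its underside, on the felt mat (3 mm thick). It carries an aluminium platter 224 mm across, top 38 mm above the origin, with three seats evenly spaced 66 mm from its axis; slab undersides are 50 mm and slab tops 64 mm above the origin at rest.
- platter (a joint): Turn of the aluminium platter about its upright axis, rad, 0 at the start, positive anticlockwise from above; free to turn, a sideways push of about 1 N on a slab turns it.
- loupe: Folding steel loupe lying opened out, about 79 mm long, 27 mm wide, 18 mm high, loose on the mat; origin at its pivot, underside, long along its x. Leave alone.
- dish: Cream ceramic dish, 96 mm across, 26 mm high, loose on the mat; origin at the centre of its underside. Leave alone.
- weight: Squat brass counterweight with a small knob, 54 mm across, 42 mm high, 0.45 kg, loose on the mat; origin at the centre of its underside. Leave alone.
Things that resemble listed ones, but are neither listed nor needed, are in the scene too. What is shaped like the slab_gold but purple is not meant. Of the things that look like the turntable, the smaller one is meant.

How it is judged (in metres and radians):
On the way, in this order (a step that is already met when the one before it is completed fails the run):
1. the gold slab is pressed down by the fingertips at least 4 mm and kept down for 1.5 s (z of slab_gold in the frame of turntable below 0.046 m and contact force between the fingers and slab_gold above 0.5 N), for 1.5 s.
2. the gold slab is back up and the hand is clear of it (z of slab_gold in the frame of turntable above 0.0485 m and contact force between the fingers and slab_gold below 0.05 N and distance between the grasp point and slab_gold above 0.08 m), for 0.2 s.
At the end, for the whole second after the job is handed in: The gold slab has risen again and lies flat at rest in its seat (height within 1.5 mm, tilt under 0.05 rad), the hand at least 80 mm from it; all slabs within 10 mm of where they began, the platter within 0.1 rad, the loupe, dish and weight within 5 mm (z of slab_gold in the frame of turntable between 0.0485 and 0.0515 m and angle between slab_gold's own z axis and vertical below 0.05 rad and distance between the grasp point and slab_gold above 0.08 m and linear speed of slab_gold below 0.01 m/s and value of joint platter between -0.1 and 0.1 rad and distance of each of slab_gold, slab_silver, slab_copper from where it was at the start of the episode below 0.01 m and distance of each of loupe, dish, weight from where it was at the start of the episode below 0.005 m); the robot touches nothing.
It fails at once if the gold slab is pressed harder than 15 N (contact force between any of the fingers, the arm and slab_gold above 15 N).
It fails at once if the gold slab is lifted out of its seat or tipped (z of slab_gold in the frame of turntable above 0.054 m or angle between slab_gold's own z axis and vertical above 0.2 rad).
It fails at once if the robot touches another slab, the loupe, the dish, the weight, or the turntable with its seats (contact force between any of the fingers, the arm and slab_silver above 0.4 N or contact force between any of the fingers, the arm and slab_copper above 0.4 N or contact force between any of the fingers, the arm and loupe above 0.4 N or contact force between any of the fingers, the arm and dish above 0.4 N or contact force between any of the fingers, the arm and weight above 0.4 N or contact force between any of the fingers, the arm and turntable above 0.4 N).
It fails at once if the platter is turned by more than 0.1 rad (value of joint platter above 0.1 rad or value of joint platter below -0.1 rad).
It fails at once if the loupe, dish or weight is shifted by more than 5 mm, or another slab by more than 10 mm (distance of any of loupe, dish, weight from where it was at the start of the episode above 0.005 m or distance of any of slab_silver, slab_copper from where it was at the start of the episode above 0.01 m).
It also fails if it takes over 35 s, if anything falls off the work surface, if the arm or the gripper's body presses on something with over 40 N, if the wrist force passes 120 N, or if a joint passes its speed limit or range.

## Robot

A 6-joint arm with a two-finger parallel gripper is mounted at the origin on the work surface. World frame = base frame: x ahead of the robot, y to its left, z up, the work surface at z = 0. Lengths are in m, angles in degrees, forces in N, time in s.
With the tool pointing down it reaches from about 0.375 to 0.9 m from the base axis. Payload 3.1 kg.
Tool frame: the origin (TCP) lies on the centre line of the jaws, within the pads' length; the fingertips stand 8 mm ahead of it and the grasp point (between the pads) lies 11 mm behind it; y points along the fingers, x is the direction in which the jaws open and shut, and the axes are right-handed (so a half turn about y gives the same grasp; the last joint's range is limited). The gripper opens to 87 mm and grips with 3 to 60 N. Pads are 19 mm wide; open, the fingers measure 117 mm over their backs; the gripper's body (75 mm by 190 mm) begins 51 mm behind the grasp point.
Start: joints at [-85.743, 30.224, 82.088, -0, 67.689, -10.227], TCP at [0.156, -0.605, 0.231] pointing down, gripper open.
Joint ranges: [-176.69, 176.69], [-43.24, 126.21], [12.49, 139.97], [-82, 262], [0, 151.66], [-163.58, 163.58]. Speed limits (degrees/s): [159.86, 159.86, 180, 180, 180, 180].

## Interface

Orientations are given as a 3x3 rotation matrix whose columns are the frame's x, y, z axes.
In Python, from rig import read_state, imaging, job, spotter gives the robot as it stands.
- The arm moves only by the tool apply_moves, never from a script. Its argument "steps" is a list of rows, each an object of numbers: "x", "y", "z": the shift along the world's x, y, z in mm; "spin": the turn about the world's z in rad. In form: [{"x": .., "y": .., "z": .., "spin": ..}, ...]. A call has 1 to 12 rows; each row shifts and turns the pose as measured when the row begins; what a row does not reach is not made up. A row lasts 1/10 s, in which the tool goes at most 50 mm and 8.59 degrees, less where a joint would pass 70% of its speed; a pose out of reach is approached as far as the arm can. A call is refused whole if a number of a shift passes 50 or a number of a turn 0.15, either way. A call with a gripper value outside its range is refused whole. "grip" is the finger opening in mm, from 0 to 87, set as the call begins (left out, the last holds). The fingers move at their own pace and stop on an object; the grip force is fixed at half the most. Time passes only in rows, so rows that do not move let the fingers close. It gives the time, the measured TCP pose, the force and the opening at its end, in the units of the state.
- read_state(): the state, without advancing time (a new reading comes with each control period).
- imaging.capture(name): name is "side" or "top" or "wrist"; returns the picture (420x560x3 uint8, red, green, blue); there is no depth.
- imaging.camera_params(name): a dict with "fov_y" (degrees; the focal length in pixels is half the picture's height over the tangent of half this angle, whatever the lens; pixels are square), "cx", "cy" (the principal point, pixels), "dist" ([k1, k2, p1, p2, k3] as OpenCV has them; the pictures are not rectified), "R" (3x3) and "t" (3): a world point X has camera coordinates R X + t. Camera axes: x right, y down, z forward; pixel columns grow to the right and rows downward; lengths in m; the calibration is good to about 2 mm. A picture is of the moment at which its call begins: read the wrist's pose just before it. camera_params takes no time and is no camera call; for the wrist camera it gives the pose at the moment of the call.
- job.hand_in(): hands the job in, once; it reports no verdict.
Trained networks look in the newest picture that a camera, given by its name, has taken for a name from the list of things; names that differ only in an ending like _2 or _b are one class to them, and where a whole thing is asked for, a point or a joint stands for the part that bears it (a point fixed in the world has none). Each returns a list of dicts, best first, with "score" (0 to 1); they miss things now and then, are a little off and sometimes report something else, mostly with a low value. They report only what shows in the picture. A call takes as long as a camera call. They do not tell look-alikes from the thing itself.
- spotter.cut_out(name, camera): "mask" (420x560 bool, what is visible of it) and "rect" ([left, top, width, height] in pixels, round what is visible of it).
The state is a dict: "time_s": time; "joint_positions": joint angles; "qvel": joint speeds; "tau": joint torques, N m; "position": TCP position; "tcp_rot": TCP orientation; "force": force on the tool from outside, world axes, zero at the start; "moment": the same for the moment, N m; "opening": opening from 0.0 (shut) to 1.0 (fully open).
Only numpy, scipy, OpenCV 4.12 (cv2) and the standard library are available. Lean on these libraries where they do the work, as an engineer would, in place of code of your own. Each camera call takes 0.05 s, during which the arm holds its last target.

## Working session

There is one attempt and no reset: what is moved stays moved. The work goes in short steps, Python scripts to look and compute and a tool call to move; the robot and the scene stay as the last step left them, time stands still between calls to the robot, and variables do not carry over. Pictures are saved under pics/ and viewed, and the job is handed in when it is done.

Besides the shell and the picture viewer there is one more tool, called after "Request:" as name([rows], argument=value, ...), one row to a line, values as JSON. apply_moves: Moves the arm, as the interface text tells. Its arguments: {"type":"object","properties":{"steps":{"type":"array"},"grip":{"type":"number"}},"required":["steps"]}

```bash
mkdir -p pics; ls; python3 - <<'E'
from rig import read_state, imaging
import cv2
s=read_state();print(s)
for n in("side","top","wrist"):
    p=imaging.camera_params(n);print(n,p)
    cv2.imwrite(f"pics/{n}0.png",imaging.capture(n)[:,:,::-1])
E
```

```text
pics
{'time_s': 0.0, 'joint_positions': array([-8.57429492e+01,  3.02796432e+01,  8.21577757e+01, -1.91758584e-04,
        6.76899240e+01, -1.02280069e+01]), 'qvel': array([-0.02837729, -0.06478684, -0.04212295,  0.1024891 , -0.00242595,
       -0.02239021]), 'tau': array([ 4.84416923e-04, -4.40039134e+01, -1.76591992e+01,  6.33283798e-02,
        5.80472499e-02, -1.71294791e-04]), 'position': array([ 0.15629447, -0.60438437,  0.22955666]), 'tcp_rot': array([[ 2.50128560e-01, -1.68070405e-04,  9.68212619e-01],
       [-9.68210162e-01,  2.21618940e-03,  2.50128310e-01],
       [-2.18778171e-03, -9.99997530e-01,  3.91604790e-04]]), 'force': array([ 0.1321702 ,  0.75645148, -0.13510099]), 'moment': array([0.0260097 , 0.04009765, 0.0647155 ]), 'opening': 0.9977008381763022}
side {'fov_y': 49.65803252747099, 'cx': 282.8646145167783, 'cy': 207.71932316898543, 'dist': array([0.04015388, 0.        , 0.        , 0.        , 0.        ]), 'R': array([[-0.94914704, -0.31483002, -0.00139766],
       [-0.23986438,  0.72600244, -0.6445041 ],
       [ 0.20392395, -0.61139391, -0.76459958]]), 't': array([0.43067281, 0.14073734, 1.11891616])}
top {'fov_y': 50.21659937756799, 'cx': 283.2838016539437, 'cy': 211.2058254932693, 'dist': array([-0.11564421,  0.        ,  0.        ,  0.        ,  0.        ]), 'R': array([[-0.01405805, -0.99984139,  0.01093467],
       [-0.98472304,  0.01194564, -0.1737177 ],
       [ 0.17355953, -0.01320976, -0.98473478]]), 't': array([0.01723441, 0.45261589, 1.01382249])}
wrist {'fov_y': 64.18619803806554, 'cx': 280.48557047681203, 'cy': 211.62960052582815, 'dist': array([8.29414577e-05, 0.00000000e+00, 0.00000000e+00, 0.00000000e+00,
       0.00000000e+00]), 'R': array([[ 0.25044134, -0.96813061, -0.00150019],
       [-0.9367567 , -0.24271608,  0.25214242],
       [-0.24447091, -0.06174157, -0.96768897]]), 't': array([-0.6239535 , -0.02961494,  0.39067172])}
```

View pics/top0.png

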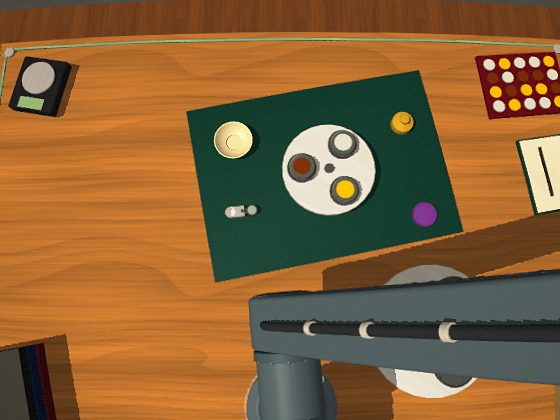

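View pics/side0.png

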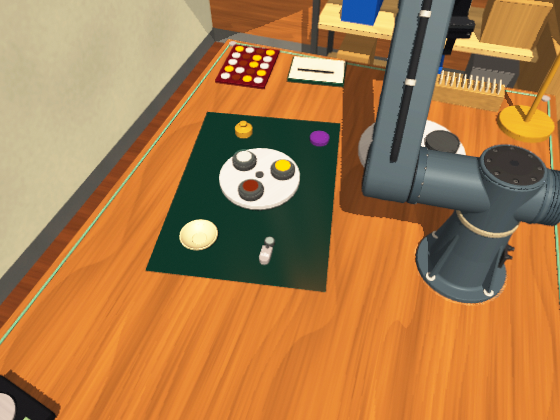

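View pics/wrist0.png

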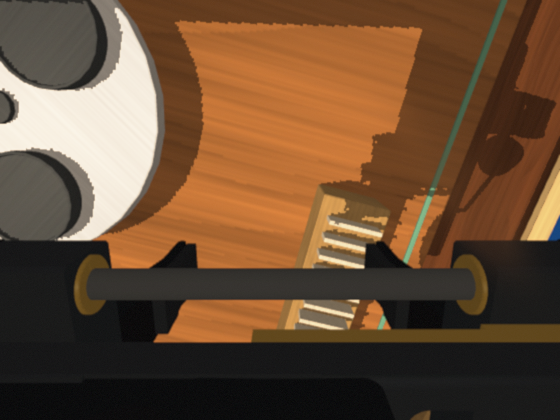

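The top view shows the mat with the small turntable centred near (329,169). On it are gold (345,189), silver (343,144) and copper (302,167). The purple look-alike is at (424,214) and the larger turntable is under the arm. The side view has gold at (283,167). Next I triangulate.

```bash
cat > h.py <<'E'
import numpy as np,cv2
from rig import read_state, imaging, job, spotter
def K(p):
    f=210/np.tan(np.radians(p['fov_y']/2)); return np.array([[f,0,p['cx']],[0,f,p['cy']],[0,0,1.]])
def ray(p,uv):
    n=cv2.undistortPoints(np.array([[uv]],float),K(p),np.array(p['dist']))[0,0]
    d=p['R'].T@np.array([n[0],n[1],1]); return -p['R'].T@p['t'], d/np.linalg.norm(d)
def tri(rs):
    A=np.zeros((3,3));b=np.zeros(3)
    for c,d in rs:
        P=np.eye(3)-np.outer(d,d);A+=P;b+=P@c
    X=np.linalg.solve(A,b); return X,[np.linalg.norm((np.eye(3)-np.outer(d,d))@(X-c))*1e3 for c,d in rs]
def atz(r,z): c,d=r; return c+d*(z-c[2])/d[2]
def proj(p,X):
    return cv2.projectPoints(np.array([X],float),cv2.Rodrigues(p['R'])[0],np.array(p['t'],float),K(p),np.array(p['dist']))[0][0,0]
E
python3 - <<'E'
from h import *
np.set_printoptions(precision=4,suppress=True)
P={}
for c in("top","side"):
    imaging.capture(c);P[c]=imaging.camera_params(c)
det={}
for n in("slab_gold","slab_silver","slab_copper","turntable","platter","loupe","dish","weight"):
  for c in("top","side"):
    o=spotter.cut_out(n,c)
    for q in o[:3]:
        m=q['mask'];ys,xs=np.nonzero(m);print(n,c,round(q['score'],2),q['rect'],xs.mean().round(1),ys.mean().round(1),len(xs))
E
```

```text
slab_gold top 0.72 [410.8, 201.1, 28.2, 27.7] 423.9 214.4 483
slab_gold top 0.59 [330.7, 178.5, 26.3, 28.0] 344.6 190.2 510
slab_gold side 0.77 [273.3, 159.8, 20.2, 15.8] 281.7 166.3 323
slab_gold side 0.61 [309.8, 133.2, 18.5, 13.8] 318.4 138.0 258
slab_silver top 0.79 [331.1, 132.7, 23.9, 23.1] 342.7 142.5 506
slab_silver side 0.65 [232.6, 150.2, 22.9, 16.2] 243.3 157.7 307
slab_copper top 0.67 [291.7, 155.2, 21.8, 24.4] 302.2 166.5 491
slab_copper side 0.63 [235.7, 177.9, 26.1, 19.8] 250.0 186.7 338
turntable top 0.8 [380.6, 264.1, 97.4, 134.8] 425.8 342.2 2802
turntable top 0.57 [283.2, 128.1, 91.5, 86.8] 327.5 170.6 5185
turntable side 0.76 [356.8, 122.5, 107.3, 42.2] 420.0 140.6 1247
turntable side 0.57 [217.0, 149.4, 80.4, 59.5] 258.7 180.5 2913
platter top 0.84 [284.7, 122.9, 88.7, 91.8] 327.2 170.3 4927
platter top 0.81 [380.5, 262.1, 96.0, 138.0] 425.8 342.4 2769
platter side 0.97 [219.9, 148.4, 75.1, 60.8] 258.8 180.0 2993
platter side 0.64 [218.8, 150.8, 80.1, 57.5] 259.3 180.0 2980
platter side 0.62 [358.9, 121.3, 108.0, 42.6] 420.5 140.5 1282
loupe top 0.68 [226.9, 207.2, 29.4, 13.1] 240.1 211.3 290
loupe top 0.28 [327.6, 133.1, 28.8, 23.8] 342.5 142.2 543
loupe side 0.67 [260.9, 235.9, 16.9, 23.3] 266.1 250.0 279
dish top 0.82 [215.0, 119.4, 37.6, 42.1] 233.0 139.1 1168
dish side 0.65 [176.4, 219.8, 42.2, 30.5] 197.8 233.8 928
weight top 0.72 [390.4, 113.6, 21.4, 20.3] 401.7 122.9 394
weight side 0.63 [235.0, 120.4, 18.7, 17.4] 243.0 129.3 249
```

```bash
python3 - <<'E'
from h import *
np.set_printoptions(precision=4,suppress=True)
t=imaging.camera_params("top");s=imaging.camera_params("side")
for n,a,b in [("gold",(344.6,190.2),(281.7,166.3)),("silver",(342.7,142.5),(243.3,157.7)),("copper",(302.2,166.5),(250,186.7)),("plat",(328,169),(259,179)),("weight",(401.7,122.9),(243,129.3)),("dish",(233,139.1),(197.8,233.8)),("loupe",(240.1,211.3),(266.1,250)),("purple",(424,214.4),(318.4,138))]:
    X,e=tri([ray(t,a),ray(s,b)]);print(n,X,np.round(e,1),atz(ray(t,a),.06)[:2],atz(ray(s,b),.06)[:2])
print(t['R'],-t['R'].T@t['t'])
st=read_state();print(st['time_s'])
# colour blobs for coin
for c in("top","side"):
    im=imaging.capture(c); h=cv2.cvtColor(im,cv2.COLOR_RGB2HSV)
    m=cv2.inRange(h,(20,140,150),(35,255,255));n,l,S,C=cv2.connectedComponentsWithStats(m)
    for i in range(1,n):
        if S[i,4]>60 :print(c,S[i],C[i])
E
```

```text
gold [ 0.4989 -0.1318  0.061 ] [1.9 1.9] [ 0.4972 -0.1321] [ 0.5011 -0.1329]
silver [ 0.6146 -0.1325  0.0588] [0.5 0.5] [ 0.6137 -0.1324] [ 0.6146 -0.1315]
copper [ 0.5564 -0.0343  0.059 ] [0.8 0.8] [ 0.5553 -0.0344] [ 0.5569 -0.0336]
plat [ 0.5578 -0.0992  0.0244] [0.6 0.6] [ 0.5487 -0.095 ] [ 0.544  -0.0676]
weight [ 0.6811 -0.2918  0.0167] [1. 1.] [ 0.6633 -0.2789] [ 0.6603 -0.245 ]
dish [0.6359 0.132  0.0284] [0. 0.] [0.6248 0.1288] [0.6214 0.1522]
loupe [0.459  0.1151 0.0134] [0.6 0.6] [0.4502 0.1111] [0.4473 0.1452]
purple [ 0.4472 -0.3338  0.0102] [1.4 1.4] [ 0.4376 -0.3171] [ 0.4361 -0.278 ]
[[-0.0141 -0.9998  0.0109]
 [-0.9847  0.0119 -0.1737]
 [ 0.1736 -0.0132 -0.9847]] [0.27   0.0252 1.0768]
1.05
top [544  56  10  11  86] [548.4186  61.0698]
top [499  59  11  10  90] [504.0778  63.4333]
top [521  85  11  11  90] [525.9444  89.5333]
top [536  84  11  10  91] [541.0549  88.4945]
top [490  87  11  11 100] [495.17  91.72]
top [509  99  11  12  97] [514.1134 104.5052]
top [391 112  22  20 319] [401.3605 122.0063]
top [336 180  19  18 249] [344.8835 188.8474]
side [ 500  106   54   32 1097] [526.7821 123.1021]
side [235 121  17  12 134] [242.8582 127.1343]
side [275 160  16  12 139] [282.295  164.9496]
```

Request:
apply_moves([
  {"x": 29,"y": 39,"z": 0,"spin": 0},
  {"x": 29,"y": 39,"z": 0,"spin": 0},
  {"x": 29,"y": 39,"z": 0,"spin": 0},
  {"x": 29,"y": 39,"z": 0,"spin": 0},
  {"x": 29,"y": 39,"z": 0,"spin": 0},
  {"x": 29,"y": 39,"z": 0,"spin": 0},
  {"x": 29,"y": 39,"z": 0,"spin": 0},
  {"x": 29,"y": 39,"z": 0,"spin": 0},
  {"x": 29,"y": 39,"z": 0,"spin": 0},
  {"x": 29,"y": 39,"z": 0,"spin": 0},
  {"x": 20,"y": 30,"z": 0,"spin": 0},
  {"x": 0,"y": 0,"z": 0,"spin": 0},
], grip=0)

```text
time_s: 2.35
position: [0.473, -0.1744, 0.2328]
tcp_rot: [[0.243, 0.007, 0.97], [-0.97, -0.011, 0.243], [0.012, -1.0, 0.004]]
force: [-0.4, -1.0, 0.0]
opening: 0.029
```

```bash
python3 - <<'E'
from h import *
np.set_printoptions(precision=4,suppress=True)
p=imaging.camera_params("wrist");im=imaging.capture("wrist");cv2.imwrite("pics/w1.png",im[:,:,::-1])
print(read_state()['position'])
for q in spotter.cut_out("slab_gold","wrist")[:3]:
    ys,xs=np.nonzero(q['mask']);print(q['score'],q['rect'],xs.mean(),ys.mean(),len(xs))
h=cv2.cvtColor(im,cv2.COLOR_RGB2HSV)
m=cv2.inRange(h,(20,140,150),(35,255,255));n,l,S,C=cv2.connectedComponentsWithStats(m)
t=imaging.camera_params("top");s=imaging.camera_params("side")
rt=[ray(t,(344.9,188.8)),ray(s,(282.3,164.9))]
print(tri(rt))
for i in range(1,n):
    if S[i,4]>60 :
        print(S[i],C[i],atz(ray(p,C[i]),.061)); print(tri(rt+[ray(p,C[i])]))
E
```

```text
[ 0.4722 -0.1759  0.2327]
0.61 [212.9, 129.6, 62.0, 63.2] 240.56117873158232 159.8392056374119 3122
0.61 [375.3, 216.4, 51.3, 36.1] 404.3755905511811 231.61889763779527 1270
(array([ 0.499 , -0.1319,  0.067 ]), [np.float64(0.03534601120287298), np.float64(0.03534601120302664)])
[419   0  21  34 536] [428.8694  15.4291] [ 0.6637 -0.2635  0.061 ]
(array([ 0.5439, -0.1701,  0.0918]), [np.float64(63.47250973538776), np.float64(61.18431269728811), np.float64(121.93312084099709)])
[ 219  139   43   44 1501] [240.0093 160.5103] [ 0.4995 -0.1296  0.061 ]
(array([ 0.4993, -0.131 ,  0.0676]), [np.float64(0.9033812416769783), np.float64(0.533295576930268), np.float64(1.375861745283782)])
```

View pics/w1.png

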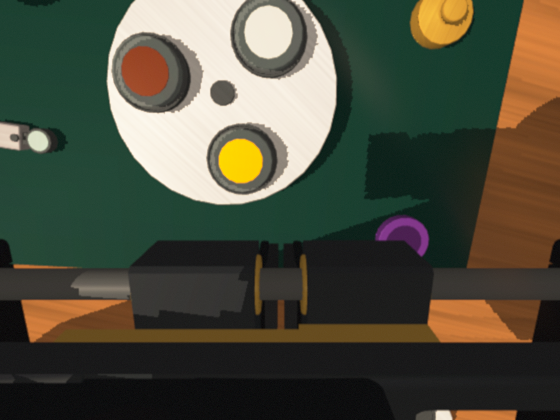

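The wrist view shows gold at (240,160) with silver above it and copper to its left, and it agrees with the other views. Target is (0.499,-0.131) with the slab top at about z 0.067. I'll move above it and descend.

Request:
apply_moves([
  {"x": 13,"y": 22,"z": 0,"spin": 0},
  {"x": 13,"y": 22,"z": 0,"spin": 0},
  {"x": 1,"y": 1,"z": -20,"spin": 0},
  {"x": 0,"y": 0,"z": -25,"spin": 0},
  {"x": 0,"y": 0,"z": -25,"spin": 0},
  {"x": 0,"y": 0,"z": -25,"spin": 0},
  {"x": 0,"y": 0,"z": -12,"spin": 0},
  {"x": 0,"y": 0,"z": 0,"spin": 0},
])

```text
time_s: 3.25
position: [0.4965, -0.1458, 0.124]
tcp_rot: [[0.223, 0.009, 0.975], [-0.975, -0.02, 0.223], [0.022, -1.0, 0.004]]
force: [-0.2, 0.2, 0.7]
opening: 0.005
```

Request:
apply_moves([
  {"x": 2,"y": 12,"z": 0,"spin": 0},
  {"x": 1,"y": 4,"z": 0,"spin": 0},
  {"x": 0,"y": 0,"z": -10,"spin": 0},
  {"x": 0,"y": 0,"z": -10,"spin": 0},
  {"x": 0,"y": 0,"z": 0,"spin": 0},
])

```text
time_s: 3.75
position: [0.5007, -0.1318, 0.1052]
tcp_rot: [[0.219, 0.014, 0.976], [-0.975, -0.023, 0.22], [0.026, -1.0, 0.008]]
force: [-0.1, 0.4, 0.0]
opening: 0.002
```

```bash
python3 - <<'E'
from h import *
for c in("top","side"):
    im=imaging.capture(c)
    x,y=(345,189) if c=="top" else (283,165)
    cr=im[y-50:y+50,x-65:x+65];cv2.imwrite(f"pics/{c}2.png",cv2.resize(cr,None,fx=5,fy=5,interpolation=cv2.INTER_CUBIC)[:,:,::-1])
print(read_state()['position'],read_state()['force'],read_state()['time_s'])
E
```

```text
[ 0.50122216 -0.13204249  0.10593947] [ 0.3638797  -0.42603968  0.56217815] 3.85
```

View pics/side2.png

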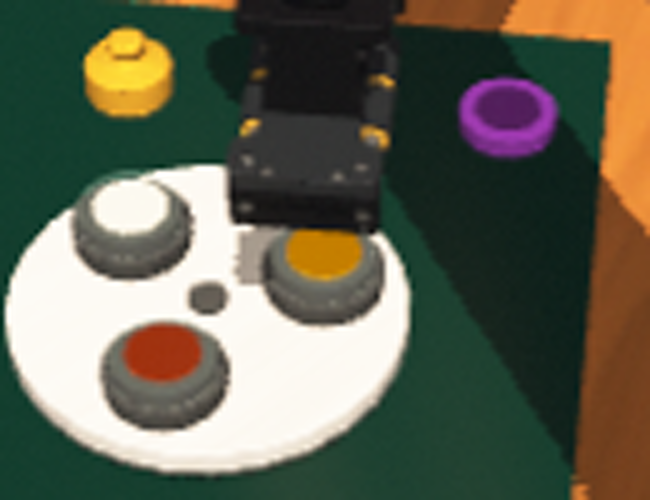

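View pics/top2.png

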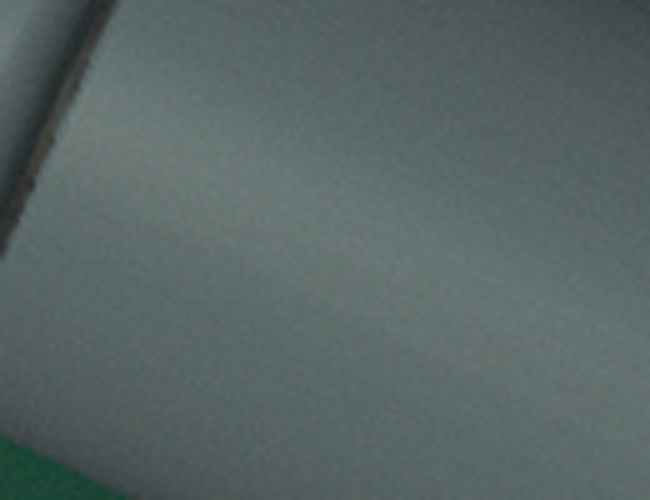

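```bash
python3 - <<'E'
from h import *
s=imaging.camera_params("side");st=read_state();R=st['tcp_rot'];o=st['position']
im=imaging.capture("side").copy()
x,y=283,165
cr=cv2.resize(im[y-50:y+50,x-65:x+65],None,fx=6,fy=6,interpolation=cv2.INTER_CUBIC)
def dot(X,c):
    u=(proj(s,X)-[x-65,y-50]+.5)*6; cv2.circle(cr,tuple(int(v) for v in u),4,c,-1);print(u)
for sx in(-15,15):
  for sz in(-9.5,9.5):
    dot(o+R@np.array([sx,8,sz])/1e3,(255,0,255)); 
    dot(o+R@np.array([sx,-40,sz])/1e3,(0,255,0))
for sx in(-95,95):
  for sz in(-37.5,37.5): dot(o+R@np.array([sx,-62,sz])/1e3,(0,255,255))
dot([.499,-.131,.067],(255,0,0))
cv2.imwrite("pics/side3.png",cr[:,:,::-1])
E
```

```text
[401.78603065 276.83447869]
[402.69028078 198.64711567]
[359.49851564 273.65509338]
[359.04592701 195.43596607]
[408.18653662 229.60418129]
[409.27981962 151.11079326]
[366.52361197 226.51366585]
[366.29875393 147.99200202]
[452.52722587 300.99918608]
[270.02622327 287.19118074]
[488.52929617  -2.49394898]
[323.1342905  -13.94051269]
[388.25795862 303.70391101]
```

View pics/side3.png

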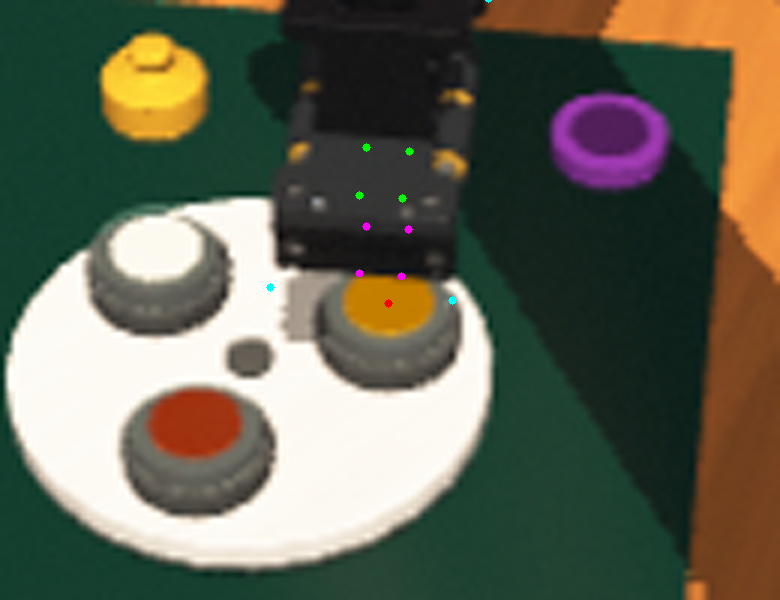

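The gripper body hides the fingertips in the side view, but the projected tips fall over the gold slab. I'll nudge the tool to centre and descend.

Request:
apply_moves([
  {"x": -2,"y": 1,"z": -8,"spin": 0},
  {"x": 0,"y": 0,"z": -8,"spin": 0},
  {"x": 0,"y": 0,"z": -4,"spin": 0},
  {"x": 0,"y": 0,"z": 0,"spin": 0},
])

```text
time_s: 4.3
position: [0.4994, -0.1313, 0.0848]
tcp_rot: [[0.219, 0.016, 0.976], [-0.975, -0.024, 0.219], [0.027, -1.0, 0.01]]
force: [-0.1, -0.7, -0.3]
opening: 0.005
```

Request:
apply_moves([
  {"x": 0,"y": 0,"z": -3,"spin": 0},
  {"x": 0,"y": 0,"z": -3,"spin": 0},
  {"x": 0,"y": 0,"z": 0,"spin": 0},
])

```text
time_s: 4.6
position: [0.4994, -0.1313, 0.078]
tcp_rot: [[0.219, 0.016, 0.976], [-0.975, -0.024, 0.219], [0.027, -1.0, 0.01]]
force: [-0.4, -0.5, -0.4]
opening: 0.003
```

Request:
apply_moves([
  {"x": 0,"y": 0,"z": -2,"spin": 0},
  {"x": 0,"y": 0,"z": -2,"spin": 0},
  {"x": 0,"y": 0,"z": 0,"spin": 0},
])

```text
time_s: 4.9
position: [0.4997, -0.1314, 0.0741]
tcp_rot: [[0.219, 0.017, 0.976], [-0.975, -0.025, 0.219], [0.028, -1.0, 0.011]]
force: [-0.7, 0.2, 1.9]
opening: 0.005
```

Request:
apply_moves([
  {"x": 0,"y": 0,"z": -2,"spin": 0},
  {"x": 0,"y": 0,"z": 0,"spin": 0},
])

```text
time_s: 5.1
position: [0.4997, -0.1314, 0.0724]
tcp_rot: [[0.219, 0.017, 0.976], [-0.975, -0.025, 0.219], [0.028, -1.0, 0.011]]
force: [-0.1, -0.4, 2.6]
opening: 0.005
```

Request:
apply_moves([
  {"x": 0,"y": 0,"z": -2,"spin": 0},
  {"x": 0,"y": 0,"z": 0,"spin": 0},
])

```text
time_s: 5.3
position: [0.4997, -0.1314, 0.0706]
tcp_rot: [[0.219, 0.017, 0.976], [-0.975, -0.025, 0.22], [0.028, -1.0, 0.011]]
force: [-1.1, 0.5, 2.4]
opening: 0.003
```

Request:
apply_moves([
  {"x": 0,"y": 0,"z": -2,"spin": 0},
  {"x": 0,"y": 0,"z": 0,"spin": 0},
])

```text
time_s: 5.5
position: [0.4997, -0.1314, 0.0687]
tcp_rot: [[0.219, 0.017, 0.976], [-0.975, -0.025, 0.22], [0.028, -1.0, 0.011]]
force: [-1.0, 0.8, 3.8]
opening: 0.006
```

```bash
python3 - <<'E'
from h import *
f=[]
for i in range(4):
    im=imaging.capture("side");s=read_state();f.append(s['force'])
print(np.array(f),s['position'],s['time_s'])
x,y=283,165
cv2.imwrite("pics/side4.png",cv2.resize(im[y-50:y+50,x-65:x+65],None,fx=6,fy=6,interpolation=cv2.INTER_CUBIC)[:,:,::-1])
E
```

```text
[[-1.12396128  0.26867158  4.62120311]
 [-0.73445141  0.4395593   4.32449421]
 [-1.13239172  0.61629581  3.63284445]
 [-0.67019486 -0.04992175  3.86560819]] [ 0.49969101 -0.13144238  0.06885416] 5.7
```

View pics/side4.png

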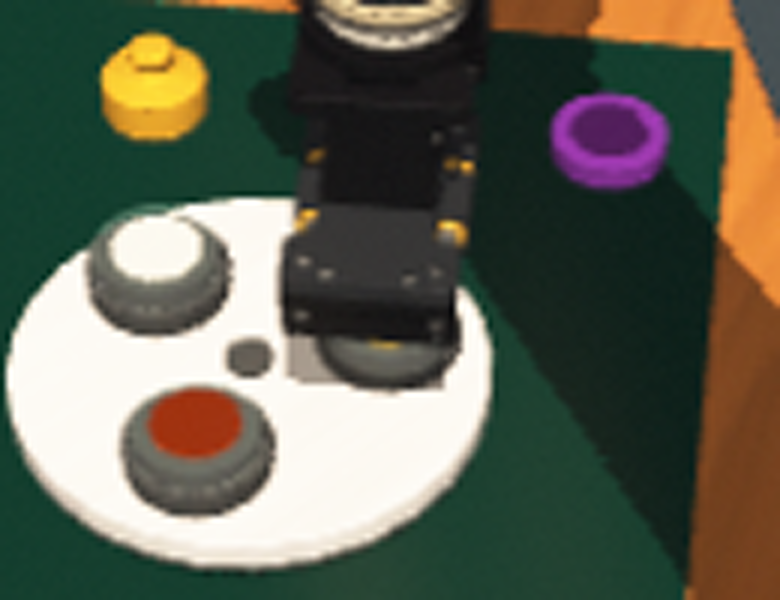

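The slab is visibly down and the force of about 4.1 N implies roughly 6.5 mm of sink. The platter hasn't turned. I'll press 1 mm more and hold.

Request:
apply_moves([
  {"x": 0,"y": 0,"z": -1,"spin": 0},
  {"x": 0,"y": 0,"z": 0,"spin": 0},
  {"x": 0,"y": 0,"z": 0,"spin": 0},
  {"x": 0,"y": 0,"z": 0,"spin": 0},
  {"x": 0,"y": 0,"z": 0,"spin": 0},
  {"x": 0,"y": 0,"z": 0,"spin": 0},
  {"x": 0,"y": 0,"z": 0,"spin": 0},
  {"x": 0,"y": 0,"z": 0,"spin": 0},
])

```text
time_s: 6.5
position: [0.4997, -0.1314, 0.068]
tcp_rot: [[0.219, 0.017, 0.976], [-0.975, -0.025, 0.22], [0.028, -1.0, 0.011]]
force: [-1.2, 0.4, 3.9]
opening: 0.005
```

Request:
apply_moves([
  {"x": 0,"y": 0,"z": 0,"spin": 0},
  {"x": 0,"y": 0,"z": 0,"spin": 0},
  {"x": 0,"y": 0,"z": 0,"spin": 0},
  {"x": 0,"y": 0,"z": 0,"spin": 0},
  {"x": 0,"y": 0,"z": 0,"spin": 0},
  {"x": 0,"y": 0,"z": 0,"spin": 0},
  {"x": 0,"y": 0,"z": 0,"spin": 0},
  {"x": 0,"y": 0,"z": 0,"spin": 0},
  {"x": 0,"y": 0,"z": 0,"spin": 0},
  {"x": 0,"y": 0,"z": 0,"spin": 0},
  {"x": 0,"y": 0,"z": 0,"spin": 0},
  {"x": 0,"y": 0,"z": 0,"spin": 0},
])

```text
time_s: 7.7
position: [0.4997, -0.1314, 0.068]
tcp_rot: [[0.219, 0.017, 0.976], [-0.975, -0.025, 0.22], [0.028, -1.0, 0.011]]
force: [-1.4, 0.1, 3.5]
opening: 0.006
```

Request:
apply_moves([
  {"x": 0,"y": 0,"z": -1,"spin": 0},
  {"x": 0,"y": 0,"z": 0,"spin": 0},
  {"x": 0,"y": 0,"z": 0,"spin": 0},
  {"x": 0,"y": 0,"z": 0,"spin": 0},
  {"x": 0,"y": 0,"z": 0,"spin": 0},
  {"x": 0,"y": 0,"z": 0,"spin": 0},
])

```text
time_s: 8.3
position: [0.4997, -0.1314, 0.067]
tcp_rot: [[0.219, 0.017, 0.976], [-0.975, -0.025, 0.22], [0.028, -1.0, 0.011]]
force: [-0.5, -0.0, 5.5]
opening: 0.005
```

```bash
python3 - <<'E'
from h import *
f=[]
for i in range(24):
    im=imaging.capture("side");s=read_state();f.append(s['force'])
print(np.mean(f,0),np.std(f,0),s['position'],s['time_s'])
E
```

```text
[-0.97280437  0.39591085  4.67997804] [0.51461299 0.36046844 0.45848936] [ 0.49968738 -0.13141965  0.06700517] 9.5
```

The mean force was 4.7 N over 1.2 s, so the sink is about 8 mm and held well long enough. Releasing gently and rising.

Request:
apply_moves([
  {"x": 0,"y": 0,"z": 0,"spin": 0},
  {"x": 0,"y": 0,"z": 2,"spin": 0},
  {"x": 0,"y": 0,"z": 2,"spin": 0},
  {"x": 0,"y": 0,"z": 2,"spin": 0},
  {"x": 0,"y": 0,"z": 3,"spin": 0},
  {"x": 0,"y": 0,"z": 3,"spin": 0},
  {"x": 0,"y": 0,"z": 4,"spin": 0},
  {"x": 0,"y": 0,"z": 8,"spin": 0},
  {"x": 0,"y": 0,"z": 15,"spin": 0},
  {"x": 0,"y": 0,"z": 20,"spin": 0},
  {"x": 0,"y": 0,"z": 25,"spin": 0},
  {"x": 0,"y": 0,"z": 25,"spin": 0},
])

```text
time_s: 10.7
position: [0.4972, -0.1303, 0.1777]
tcp_rot: [[0.219, 0.01, 0.976], [-0.975, -0.021, 0.219], [0.023, -1.0, 0.005]]
force: [0.2, 0.6, -0.0]
opening: 0.005
```

Request:
apply_moves([
  {"x": -5,"y": -10,"z": 25,"spin": 0},
  {"x": -15,"y": -20,"z": 20,"spin": 0},
  {"x": -15,"y": -20,"z": 20,"spin": 0},
  {"x": -15,"y": -20,"z": 0,"spin": 0},
  {"x": 0,"y": 0,"z": 0,"spin": 0},
  {"x": 0,"y": 0,"z": 0,"spin": 0},
])

```text
time_s: 11.3
position: [0.4477, -0.2026, 0.2529]
tcp_rot: [[0.221, 0.021, 0.975], [-0.975, -0.028, 0.221], [0.032, -0.999, 0.015]]
force: [0.2, -1.1, 0.2]
opening: 0.006
```

```bash
python3 - <<'E'
from h import *
np.set_printoptions(precision=4,suppress=True)
s=read_state();print(s['position'],s['force'],s['time_s'])
r=[];
for c in("wrist","side"):
    p=imaging.camera_params(c);im=imaging.capture(c);cv2.imwrite(f"pics/{c}5.png",im[:,:,::-1])
    h=cv2.cvtColor(im,cv2.COLOR_RGB2HSV)
    m=cv2.inRange(h,(20,140,130),(35,255,255));n,l,S,C=cv2.connectedComponentsWithStats(m)
    q=proj(p,[.499,-.131,.067]);print(c,q)
    for i in range(1,n):
        if S[i,4]>60 and np.hypot(*(C[i]-q))<25:print(S[i],C[i]);r.append(ray(p,C[i]))
if len(r)>1:print(tri(r))
E
```

```text
[ 0.4477 -0.2026  0.2529] [ 0.1749 -1.0761  0.1721] 11.3
wrist [215.0859 131.3456]
[ 193  109   43   43 1441] [214.2755 129.8612]
side [282.2097 165.1173]
[275 160  16  11 140] [282.2    164.9214]
(array([ 0.4996, -0.1304,  0.0682]), [np.float64(0.7233935900293073), np.float64(0.7233935900291674)])
```

View pics/wrist5.png

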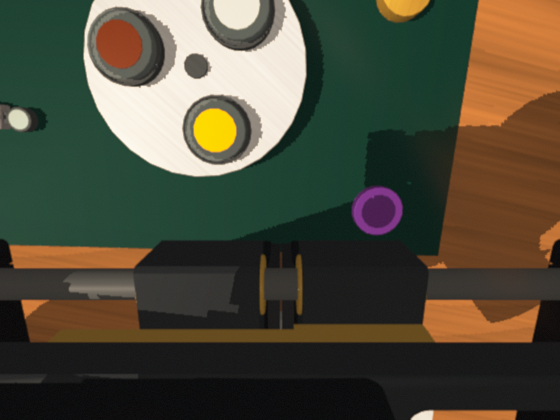

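View pics/side5.png

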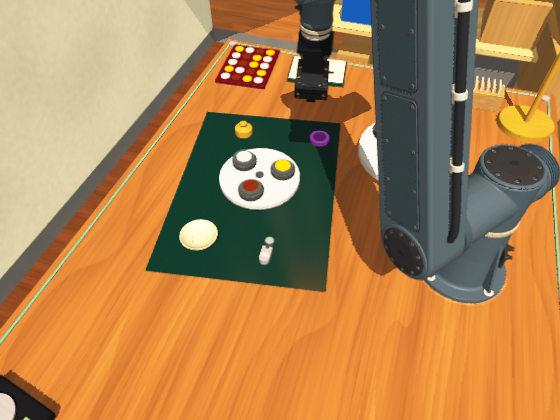

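The gold slab is back at (282.2,164.9) in the side view, the same pixel as at the start. Nothing else appears to have moved, and the hand is clear.

```bash
python3 -c "
from rig import job
print(job.hand_in())"
```

```text
the job is handed in; nothing more can be done
None
```

I pressed the gold slab with the closed fingertips, released it gently, and drew the hand up and away. The job was handed in with about 11 s of the 35 s used, and no verdict was reported.

- **Press:** The hand followed the slab down to an estimated 8 mm of sink. It stayed pressed for about 4 s, with the vertical force averaging 4.7 N over the last 1.2 s. The highest reading I saw was 5.5 N, well under the 15 N limit. The sink is inferred from the hand's height and the noisy force reading, not measured directly.
- **After release:** The gold coin is back at its starting pixel in the side view, and triangulates to (0.500, -0.130, 0.068), within about 2 mm of the first measurement. I saw no movement of the other slabs, platter, loupe, dish or weight. I checked those only by eye in the side and wrist pictures.
- **Hand clear:** The hand ended about 0.2 m from the slab, with the force reading back near zero apart from noise of about 1 N.
- **Unexplained or not seen:** The sideways force read about 1 N during the press, which is close to what turns the platter, but the pictures showed no turn. The gripper body hid the fingertips during the press, so I judged their position from the calibration.

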